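# Return a long carton through the slot of the medication returns bin

## Task

Take the long flat medicine carton, the one that stands tallest in the four-pocket sorter rack, and post it end first through the slot in the sloping top of the returns bin. Push it in past the weighted flap inside until it drops right down into the bin, and leave everything else standing where it is.

Things in the scene. Friction and masses are not known exactly. Their poses are not given: they have to be found in the camera images.
- carton_c (a point): Centre of the carton to return: rigid plain white box with a grey band, 124 mm long, 60 wide, 16 thick, about 70 g. It starts standing on end in a rack pocket, reaching about 60 above the rack's rim; everything else there ends at about the rim. Axes: x along the 60 width, y along the 16 thickness, z along the 124 length (up at the start). Both ends are alike.
- rack: Grey plastic sorter rack, fixed: 72 mm (its x) by 103 (its y) by 69 high, origin at the centre of its underside. Four open-topped pockets side by side along its y, centred at y = -37.5, -12.5, 12.5, 37.5, each 66 (x) by 22 (y) inside, floor 4 above the worktop, walls 3. They hold the carton and two short cartons in any order; one is empty.
- bin: Returns bin, taupe sheet-steel box, fixed, 200 mm deep (its x), 180 wide (its y), origin at the centre of its underside. Its top slopes 35 degrees from horizontal: 95 high at x = -100, 235 high at x = +100. Walls 3, floor 4 thick, closed all round but for the slot in the middle of the sloping top, 165 above the worktop; clear window in its +y side.
- slot (a point): Centre of the slot, on the outer face of the bin's sloping top. Axes: x up the slope (across the slot), y along the slot (level), z straight out of the sloping top (35 degrees from vertical, leaning over the low edge). Opening 66 mm (y) by 20 (x). Its black bezel stands 7 above the top and flares at 45 degrees to about 80 by 34.
- throat_end (a point): Centre of the inner end of the slot's straight throat, 27 mm below slot along its -z; same axes. The throat keeps the slot's 66 by 20 all the way, so a flat item must go in along -z, tilted 35 degrees. The flap shuts this end, 2 further in; past it the throat's lower wall runs on 58 as a slide, and below that the bin is empty.
- flap (a joint): Angle (rad) of the counterweighted aluminium flap across the throat's inner end, hinged on the up-slope side; 0 is shut, growing as it is pushed in. The carton's weight alone does not open it: a push of about 1 N does, then it swings to about 1.3 and bears only lightly on the carton, which slides on by its own weight when let go. It falls shut by itself.
- short_a: Bystander: short white carton, 58 x 18 x 72 mm high, standing in a pocket of the rack; origin at the centre of its underside.
- short_b: Bystander: short white carton, 56 x 14 x 64 mm high, standing in a pocket of the rack; origin at the centre of its underside.
- thick_carton: Bystander: thick white carton, 95 x 50 x 60 mm high, on the worktop; origin at the centre of its underside.
- jar: Bystander: white tablet jar, 52 mm diameter, 78 high, standing between the rack and the bin; origin at the centre of its underside.
- syrup: Bystander: amber medicine bottle, 58 mm diameter, 135 high; origin at the centre of its underside.
- dose_cup: Bystander: small white dose cup, 44 mm diameter, 34 high; origin at the centre of its underside.
- dish: Bystander: round steel dish, 150 mm diameter, 35 high; origin at the centre of its underside.
- scanner: Bystander: hand-held barcode scanner lying on the worktop, about 150 x 48 x 42 mm high; origin at the centre of its underside.

How it is judged:
At the end, for the whole second after the job is handed in: The long carton is inside the returns bin: its centre is within the bin's walls and less than 90 mm above the worktop, so it is wholly through the slot, and it is at rest (x of carton_c in the frame of bin between -0.1 and 0.1 m and y of carton_c in the frame of bin between -0.09 and 0.09 m and z of carton_c in the frame of bin between 0 and 0.09 m and linear speed of carton below 0.03 m/s); the robot touches nothing.
It fails at once if a bystander was moved more than 30 mm (distance of any of short_a, short_b, thick_carton, jar, syrup, dose_cup, dish, scanner from where it was at the start of the episode above 0.03 m).
It also fails if it takes over 38 s, if anything falls off the work surface, if the arm or the gripper's body presses on something with over 40 N, if the wrist force passes 120 N, or if a joint passes its speed limit or range.

## Robot

A 6-joint arm with a two-finger parallel gripper is mounted at the origin on the work surface. World frame = base frame: x ahead of the robot, y to its left, z up, the work surface at z = 0. Lengths are in m, angles in rad, forces in N, time in s.
With the tool pointing down it reaches from about 0.375 to 0.9 m from the base axis. Payload 3.1 kg.
Tool frame: the origin (TCP) lies midway between the tips of the shut fingers; the grasp point (between the pads) lies 19 mm behind it; x points along the fingers, y is the direction in which the jaws open and shut, and the axes are right-handed (so a half turn about x gives the same grasp; the last joint's range is limited). The gripper opens to 85 mm and grips with 20 to 120 N. Pads are 22 mm wide; open, the fingers measure 114 mm over their backs; the gripper's body (76 mm by 85 mm) begins 54 mm behind the grasp point. The pads swing forward as they close: fully open they stand 13 mm farther back than shut.
Start: joints at [-1.375, 0.527, 1.433, -0, 1.181, -0.178], TCP at [0.228, -0.582, 0.231] pointing down, gripper open.
Joint ranges: [-3.08, 3.08], [-0.75, 2.2], [0.22, 2.44], [-1.43, 4.57], [0, 2.65], [-2.85, 2.85]. Speed limits (rad/s): [2.79, 2.79, 3.14, 3.14, 3.14, 3.14].

## Interface

Orientations are given as a unit quaternion [x, y, z, w].
In Python, from station import manip gives the robot as it stands.
- The arm moves only by the tool carry_out, never from a script. Its argument "commands" is a list that holds one entry, the list of rows, each a list of 7 numbers: the shift along the tool's x, y, z in units of 25 mm (1.0 is 25 mm), then the turn, a rotation vector about the tool's x, y, z in units of 5 degrees (1.0 is 5 degrees), then the finger opening in mm, from 0 to 85.4. A call has exactly 5 rows; each row is the pose to reach, as a shift and turn from the pose commanded when the call began, along the tool's axes at that moment; what a row does not reach only later rows make up. A row lasts 1/10 s, in which the tool goes at most 50 mm and 8.59 degrees, less where a joint would pass 70% of its speed; a pose out of reach is approached as far as the arm can. A call with a gripper value outside its range is refused whole. The fingers move at their own pace and stop on an object; "force" is the grip in N (left out, the last holds). Time passes only in rows, so rows that repeat a pose let the fingers close, or fill a call up. It gives the time, the measured TCP pose, the force and the opening at its end, in the units of the state.
- manip.sense(): the state, without advancing time (a new reading comes with each control period).
- manip.snapshot(name): name is "scene" or "side" or "wrist"; returns a dict with "image" (384x512x3 uint8, red, green, blue), "fx", "fy", "cx", "cy" (pixels), "k1" (the pictures are not rectified: a ray, as slopes to the right and down, at radius r is drawn at 1 + k1 r^2 times it, then the intrinsics apply), "rvec" (rotation vector, rad) and "tvec" (3), from world to camera coordinates, as OpenCV has them. Camera axes: x right, y down, z forward; pixel columns grow to the right and rows downward; lengths in m; the calibration is good to about 2 mm. A picture is of the moment at which its call begins. There is no depth.
- manip.sign_off(): hands the job in, once; it reports no verdict.
The state is a dict: "t": time; "q": joint angles; "qd": joint speeds; "tau": joint torques, N m; "tcp_pos": TCP position; "tool_rot": TCP orientation; "force": force on the tool from outside, world axes, zero at the start; "ft_torque": the same for the moment, N m; "finger_gap": opening from 0.0 (shut) to 1.0 (fully open).
Only numpy, scipy, OpenCV 4.12 (cv2) and the standard library are available. Lean on these libraries where they do the work, as an engineer would, in place of code of your own. Each camera call takes 0.05 s, during which the arm holds its last target.

## Working session

There is one attempt and no reset: what is moved stays moved. The work goes in short steps, Python scripts to look and compute and a tool call to move; the robot and the scene stay as the last step left them, time stands still between calls to the robot, and variables do not carry over. Pictures are saved under pics/ and viewed, and the job is handed in when it is done.

Besides the shell and the picture viewer there is one more tool, called after "Emit:" as name([rows], argument=value, ...), one row to a line, values as JSON. carry_out: Moves the arm, as the interface text tells. Its arguments: {"type":"object","properties":{"commands":{"type":"array"},"force":{"type":"number"}},"required":["commands"]}

```bash
ls; mkdir -p pics; cat > look.py <<'E'
import cv2,numpy as np,pickle
from station import manip
def snap(name,tag):
    s=manip.snapshot(name); im=np.array(s["image"]); pickle.dump(s,open(f"pics/{tag}.pkl","wb"))
    cv2.imwrite(f"pics/{tag}.png",cv2.resize(im[:,:,::-1],(800,600),interpolation=cv2.INTER_CUBIC)); return s
E
python3 - <<'E'
from look import *
for n in("scene","side","wrist"):
    s=snap(n,n+"0"); print(n,s["fx"],s["k1"],s["rvec"],s["tvec"])
print(manip.sense())
E
```

```text
pics
scene 369.49761695961683 0.0007112672038898596 [ 1.55166427  1.93260376 -0.83360879] [ 0.03211959 -0.30268922  1.47229885]
side 377.3973391629407 -0.07242934105087454 [ 0.56488187 -2.67638802  1.15407808] [0.5693875  0.18988915 0.89874983]
wrist 268.03513186671563 -0.05701394887119471 [-2.38399685  1.62737685  0.24688234] [-0.6250284  -0.0367519   0.37935503]
{'t': 0.15, 'q': array([-1.37551460e+00,  5.28233883e-01,  1.43358917e+00, -5.27994568e-06,
        1.18142344e+00, -1.78481356e-01]), 'qd': array([-9.16165101e-05, -1.99572899e-03, -4.68201730e-03,  7.78833186e-04,
        1.57875142e-03, -3.93118302e-04]), 'tau': array([ 2.85310052e-04, -4.42743516e+01, -1.78276312e+01, -2.48295655e-04,
        5.62432688e-03, -1.43492787e-05]), 'tcp_pos': array([ 0.22813058, -0.58129391,  0.23057593]), 'tool_rot': array([-0.69478792, -0.1319627 ,  0.6948012 , -0.13079332]), 'force': array([-1.11264615,  0.94586294, -0.7157811 ]), 'ft_torque': array([0.02496269, 0.00842851, 0.03182543]), 'finger_gap': 0.9982238512962988}
```

View pics/scene0.png

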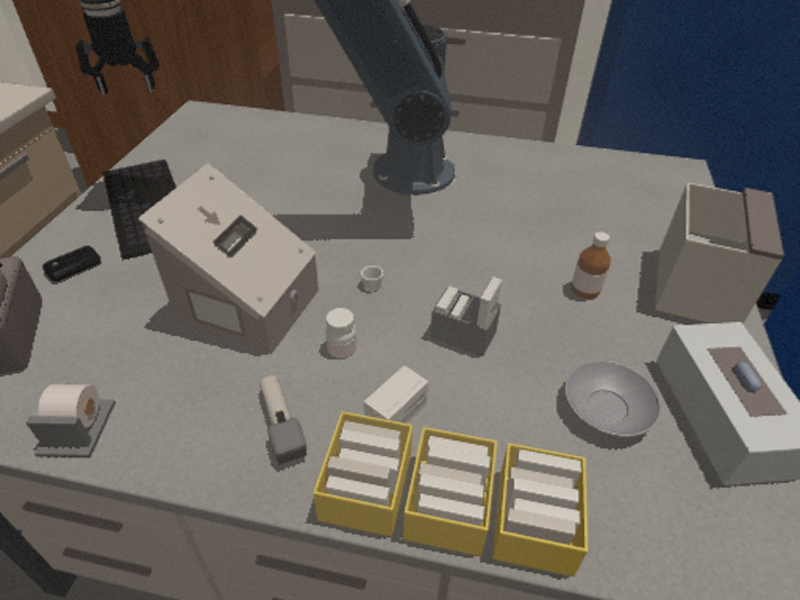

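View pics/side0.png

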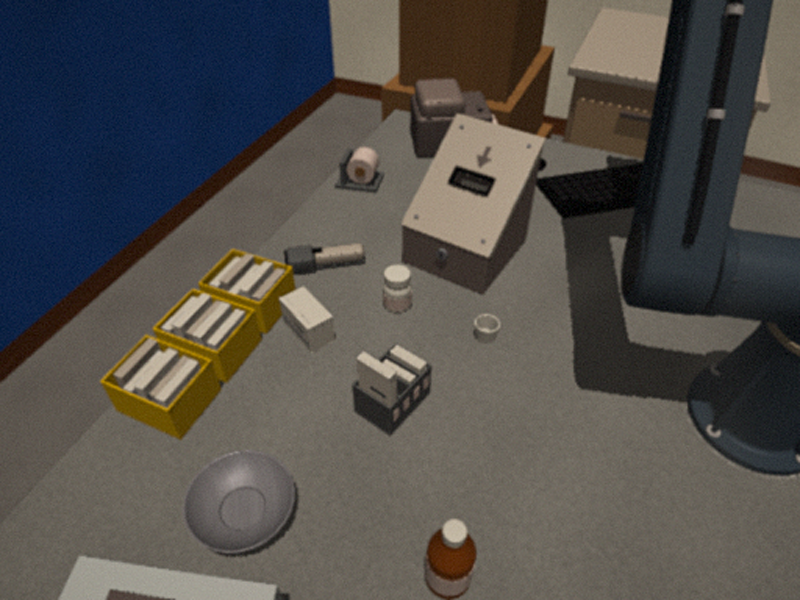

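View pics/wrist0.png

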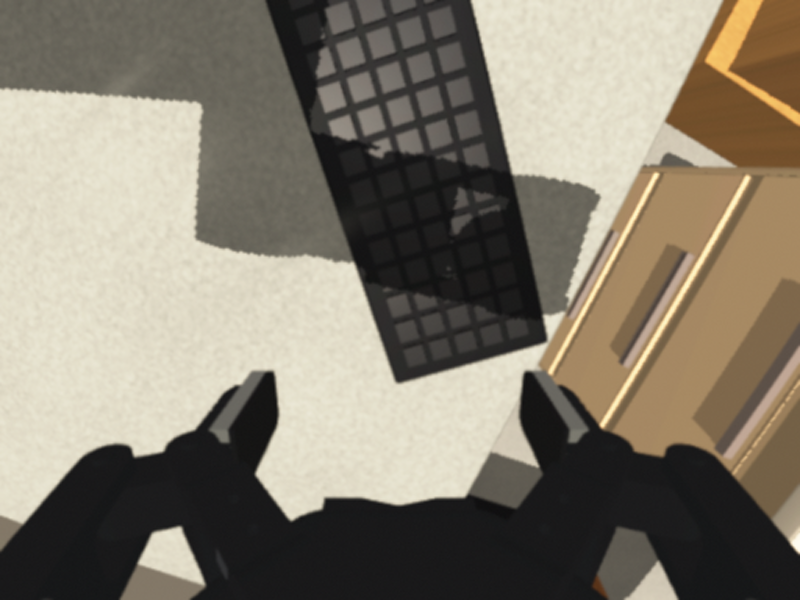

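The scene view shows the bin slot at about (236,236) in the 800x600 picture, the rack at (466,320), and the tall carton at (490,300) in an end pocket. In the side view the slot is at (472,181) and the carton at (377,375). I'll zoom in.

```bash
cat >> look.py <<'E'
def crop(tag,x0,y0,x1,y1,k,out):
    im=np.array(pickle.load(open(f"pics/{tag}.pkl","rb"))["image"])[y0:y1,x0:x1,::-1]
    im=cv2.resize(im,None,fx=k,fy=k,interpolation=cv2.INTER_CUBIC)
    for i in range(0,x1-x0,10):
        cv2.line(im,(i*k,0),(i*k,6),(0,0,255),1); 
        if i%20==0: cv2.putText(im,str(x0+i),(i*k,18),0,.4,(0,0,255))
    for i in range(0,y1-y0,10):
        cv2.line(im,(0,i*k),(6,i*k),(0,0,255),1)
        if i%20==0: cv2.putText(im,str(y0+i),(8,i*k+5),0,.4,(0,0,255))
    cv2.imwrite(f"pics/{out}.png",im)
E
python3 - <<'E'
from look import *
crop("scene0",265,165,345,235,8,"sc_rack"); crop("side0",215,210,295,280,8,"sd_rack")
crop("scene0",85,100,210,230,4,"sc_bin"); crop("side0",250,70,355,185,5,"sd_bin")
E
```

```text
(no output)
```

View pics/sc_rack.png

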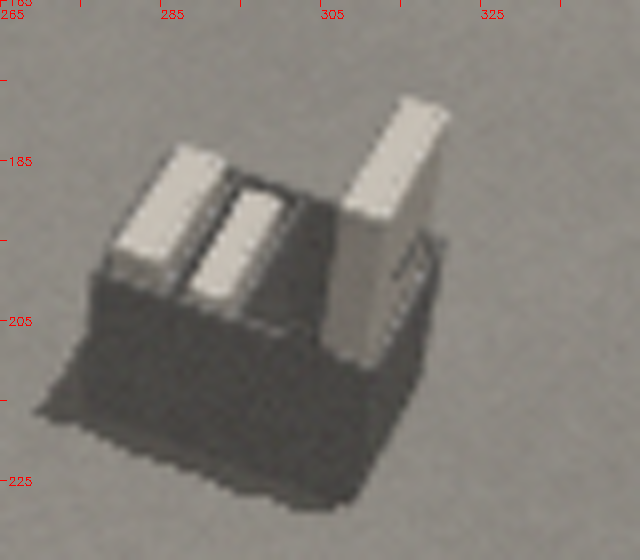

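View pics/sd_rack.png

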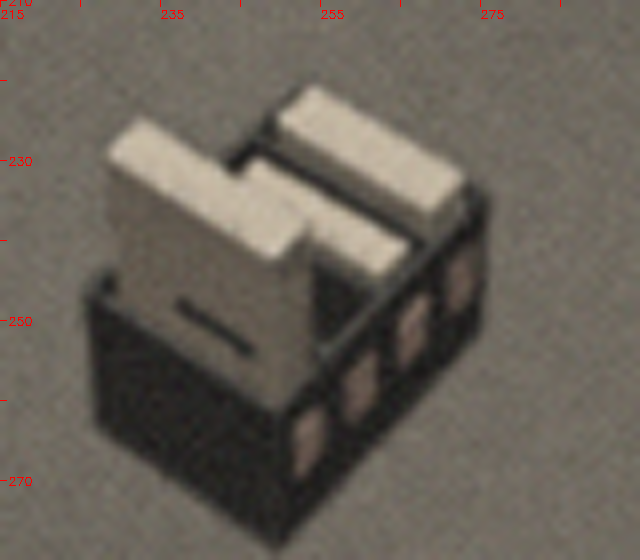

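View pics/sc_bin.png

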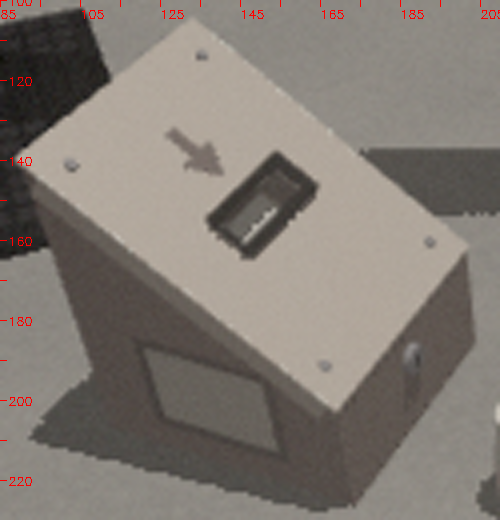

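View pics/sd_bin.png

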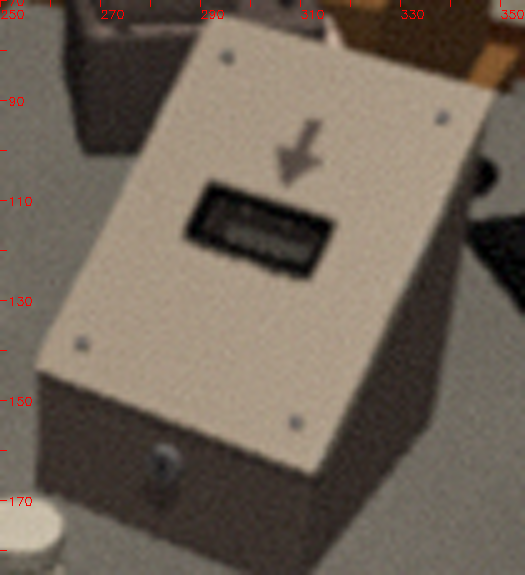

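```bash
cat > geo.py <<'E'
import numpy as np,cv2,pickle
def ray(tag,p):
    s=pickle.load(open(f"pics/{tag}.pkl","rb"))
    K=np.array([[s["fx"],0,s["cx"]],[0,s["fy"],s["cy"]],[0,0,1.]])
    u=cv2.undistortPoints(np.array([[p]],float),K,np.array([s["k1"],0,0,0.]))[0,0]
    R=cv2.Rodrigues(np.array(s["rvec"]))[0]; t=np.array(s["tvec"]).ravel()
    d=R.T@np.r_[u,1]; return -R.T@t,d/np.linalg.norm(d)
def tri(obs):
    A=np.zeros((3,3));b=np.zeros(3);L=[]
    for tag,p in obs:
        c,d=ray(tag,p);M=np.eye(3)-np.outer(d,d);A+=M;b+=M@c;L.append((c,M))
    x=np.linalg.solve(A,b); return x,max(np.linalg.norm(M@(x-c)) for c,M in L)
def proj(tag,X):
    s=pickle.load(open(f"pics/{tag}.pkl","rb"))
    K=np.array([[s["fx"],0,s["cx"]],[0,s["fy"],s["cy"]],[0,0,1.]])
    return cv2.projectPoints(np.atleast_2d(np.array(X,float)),np.array(s["rvec"]),np.array(s["tvec"]),K,np.array([s["k1"],0,0,0.]))[0][:,0]
def plane(tag,p,z):
    c,d=ray(tag,p); return c+d*(z-c[2])/d[2]
E
python3 - <<'E'
from geo import *
np.set_printoptions(precision=4,suppress=True)
A=lambda x,y,k,a,b:(x/k+a-.5+.5/k,y/k+b-.5+.5/k)
def run(n,S,D,sc,sd):
    for n_,a,b in zip(n,S,D):
        x,r=tri([("scene0",A(*a,*sc)),("side0",A(*b,*sd))]); print(n_,x,"res %.4f"%r)
run(["x+y-","x+y+","x-y-","x-y+"],[(343,205),(388,220),(405,97),(450,117)],[(140,117),(107,153),(308,217),(272,260)],(8,265,165),(8,215,210))
run(["hi far","hi near","lo far","lo near"],[(190,20),(18,152),(468,245),(335,412)],[(495,88),(217,12),(315,473),(37,370)],(4,85,100),(5,250,70))
run(["b hi far","b lo far","b hi near","b lo near"],[(277,150),(318,187),(208,220),(250,258)],[(336,220),(308,280),(210,182),(183,240)],(4,85,100),(5,250,70))
#rack rim corners + base
run(["rack y+x- low?","rimx+y-"],[(443,240),(92,275)],[(283,415),(270,115)],(8,265,165),(8,215,210))
E
```

```text
x+y- [0.5703 0.2179 0.1283] res 0.0005
x+y+ [0.5732 0.2327 0.1275] res 0.0004
x-y- [0.5131 0.2323 0.1284] res 0.0007
x-y+ [0.5168 0.2478 0.1259] res 0.0007
hi far [ 0.4477 -0.2986  0.2354] res 0.0020
hi near [ 0.6243 -0.3243  0.2379] res 0.0000
lo far [ 0.4778 -0.0973  0.0935] res 0.0004
lo near [ 0.6584 -0.1273  0.0909] res 0.0002
b hi far [ 0.5108 -0.2155  0.1805] res 0.0004
b lo far [ 0.5157 -0.187   0.1566] res 0.0005
b hi near [ 0.5915 -0.2283  0.1787] res 0.0007
b lo near [ 0.5964 -0.201   0.1547] res 0.0006
rack y+x- low? [0.5118 0.2531 0.0659] res 0.0007
rimx+y- [0.5603 0.1432 0.0639] res 0.0062
```

```bash
cat > fit.py <<'E'
from geo import *
from scipy.optimize import least_squares
np.set_printoptions(precision=4,suppress=True)
A=lambda x,y,k,a,b:(x/k+a-.5+.5/k,y/k+b-.5+.5/k)
def fit(P,S,D,sc,sd,x0):
    P=np.array(P)
    S=np.array([A(*a,*sc) for a in S]);D=np.array([A(*a,*sd) for a in D])
    def W(v):
        c,s=np.cos(v[2]),np.sin(v[2]); return P@np.array([[c,s,0],[-s,c,0],[0,0,1]])+[v[0],v[1],v[3] if len(v)>3 else 0]
    f=lambda v:np.r_[proj("scene0",W(v))-S,proj("side0",W(v))-D].ravel()
    r=least_squares(f,x0,loss="soft_l1"); return r.x,f(r.x).reshape(2,-1,2)
t=np.radians(35)
hb=.235;lb=.095
bez=[np.array([0,0,.165])+sx*.017*np.array([np.cos(t),0,np.sin(t)])+np.array([0,sy*.04,0])+.007*np.array([-np.sin(t),0,np.cos(t)]) for sx,sy in((1,-1),(-1,-1),(1,1),(-1,1))]
P=[[.1,-.09,hb],[.1,.09,hb],[-.1,-.09,lb],[-.1,.09,lb]]+bez
S=[(190,20),(18,152),(468,245),(335,412),(277,150),(318,187),(208,220),(250,258)]
D=[(495,88),(217,12),(315,473),(37,370),(336,220),(308,280),(210,182),(183,240)]
for z in([],[0.]):
  for sl in (slice(0,8),slice(4,8),slice(0,4)):
    v,e=fit(P[sl],S[sl],D[sl],(4,85,100),(5,250,70),[.55,-.21,-1.73]+z); print(v,np.degrees(v[2]),np.abs(e).max(),np.sqrt((e**2).mean()))
C=[[.03,-.008,.128],[.03,.008,.128],[-.03,-.008,.128],[-.03,.008,.128]]
v,e=fit(C,[(343,205),(388,220),(405,97),(450,117)],[(140,117),(107,153),(308,217),(272,260)],(8,265,165),(8,215,210),[.54,.23,-.25]); print("carton",v,np.degrees(v[2]),np.abs(e).max())
E
python3 fit.py
python3 - <<'E'
from station import manip
from scipy.spatial.transform import Rotation as R
import numpy as np
s=manip.sense(); print(R.from_quat(s["tool_rot"]).as_matrix().round(3))
E
```

```text
[ 0.553  -0.211  -1.7308] -99.16472008553521 1.853715989546572 0.7975974627597499
[ 0.5538 -0.2105 -1.732 ] -99.2380707815937 1.685604283445656 0.7902982354097073
[ 0.5521 -0.2115 -1.7305] -99.15239285824599 1.6137617831392674 0.7481344789995884
[ 0.5526 -0.2117 -1.7303 -0.0017] -99.13823651674379 1.796094674153693 0.7549233002727214
[ 0.553  -0.2119 -1.7321 -0.003 ] -99.23937423534657 1.0121643098230777 0.592349137880612
[ 0.5521 -0.2116 -1.7305 -0.0001] -99.15059073726256 1.5921699521731227 0.7484389030877825
carton [ 0.5433  0.2327 -0.2544] -14.574743247818796 0.8910836343775941
[[-0.     0.365 -0.931]
 [ 0.002 -0.931 -0.365]
 [-1.    -0.002 -0.   ]]
```

```bash
python3 - <<'E'
import numpy as np
from scipy.spatial.transform import Rotation as R
y=np.radians(-99.16);t=np.radians(35)
u=np.array([np.cos(y),np.sin(y),0]);n=np.array([-np.sin(t)*u[0],-np.sin(t)*u[1],np.cos(t)]);s=np.array([np.cos(t)*u[0],np.cos(t)*u[1],np.sin(t)])
sl=np.array([.553,-.211,.165]); w=sl+.3*n; q1=np.arctan2(w[1],w[0])
print(n,s,np.degrees(q1))
for th in(1.6,1.8,2.,2.2):
  for sg in(1,-1):
    ez=-n; ex=-sg*s; M=np.column_stack([ex,np.cross(ez,ex),ez])
    N=(R.from_euler("ZY",[q1,th]).inv()*R.from_matrix(M))
    print(th,sg,np.degrees(N.as_euler("ZYZ")).round(0))
E
```

```text
[0.09130878 0.56626198 0.81915204] [-0.13040245 -0.80870592  0.57357644] -4.052691609708778
1.6 1 [-35.  92.  95.]
1.6 -1 [-35.  92. -85.]
1.8 1 [-35.  82. 102.]
1.8 -1 [-35.  82. -78.]
2.0 1 [-37.  73. 109.]
2.0 -1 [-37.  73. -71.]
2.2 1 [-40.  64. 116.]
2.2 -1 [-40.  64. -64.]
```

```bash
cat > plan.py <<'E'
import numpy as np,json
from scipy.spatial.transform import Rotation as R
np.set_printoptions(precision=3,suppress=True)
def load():
    d=json.load(open("cmd.json")); return np.array(d["p"]),R.from_quat(d["r"])
def save(p,r): json.dump({"p":list(p),"r":list(r.as_quat())},open("cmd.json","w"))
def did(*rows):   # final rows of each call, in sequence
    p,r=load()
    for c in rows:
        c=np.array(c[:6],float); p=p+r.apply(c[:3]*.025); r=r*R.from_rotvec(np.radians(5)*c[3:])
    save(p,r); return p,r
def to(p,r,P,Q):
    v=np.r_[r.inv().apply(P-p)/.025,(r.inv()*Q).as_rotvec()/np.radians(5)]
    return v.round(3)
def frame(x,y): x=np.array(x)/np.linalg.norm(x);y=np.array(y)/np.linalg.norm(y);return R.from_matrix(np.column_stack([x,y,np.cross(x,y)]))
def down(a): a=np.radians(a); return frame([0,0,-1],[np.cos(a),np.sin(a),0])
t_=np.radians(35)
def slot(b=(.553,-.211),yaw=-99.16):
    y=np.radians(yaw);u=np.array([np.cos(y),np.sin(y),0]);e=np.array([0,0,1.])
    n=-np.sin(t_)*u+np.cos(t_)*e;s=np.cos(t_)*u+np.sin(t_)*e
    return np.array([b[0],b[1],.165]),n,s,frame(-n,-s)
E
python3 - <<'E'
from plan import *
save([.228,-.582,.231],R.from_quat([-0.69478792, -0.1319627 ,  0.6948012 , -0.13079332]))
p,r=load()
az=np.radians([-62,-40,-18,4,23.18]);rad=[.625,.62,.6,.59,.591];z=[.32,.35,.35,.32,.22];ang=[-60,-26,8,42,75.43]
for a,d,h,g in zip(az,rad,z,ang):
    P=np.array([d*np.cos(a),d*np.sin(a),h]);Q=down(g);print(to(p,r,P,Q));p,r=P,Q
E
```

```text
[-3.559 -0.173 -2.878 -1.717 -0.005  0.018]
[-1.2   -1.68  -9.355 -6.8    0.     0.   ]
[ 0.    -0.297 -9.34  -6.8    0.     0.   ]
[ 1.2    1.971 -8.875 -6.8    0.     0.   ]
[ 4.     3.779 -6.903 -6.686  0.     0.   ]
```

Emit:
carry_out([
  [[-1.2,0,-0.2,-0.2,0,0,45],[-2.2,-0.05,-0.6,-0.6,0,0,45],[-2.9,-0.1,-1.2,-1.0,0,0,45],[-3.4,-0.15,-2.0,-1.4,0,0,45],[-3.56,-0.17,-2.9,-1.72,0,0.02,45]],
])

```text
t: 0.65
tcp_pos: [0.2946, -0.5519, 0.322]
tool_rot: [0.683, 0.182, -0.683, 0.185]
force: [1.0, 0.3, -1.1]
finger_gap: 0.526
```

Emit:
carry_out([
  [[-0.24,-0.1,-1.87,-1.36,0,0,45],[-0.48,-0.4,-3.74,-2.72,0,0,45],[-0.72,-0.8,-5.6,-4.08,0,0,45],[-0.96,-1.25,-7.5,-5.44,0,0,45],[-1.2,-1.68,-9.36,-6.8,0,0,45]],
])

```text
t: 1.15
tcp_pos: [0.4769, -0.3962, 0.3501]
tool_rot: [-0.599, -0.376, 0.599, -0.377]
force: [0.2, -1.6, 0.4]
finger_gap: 0.526
```

Emit:
carry_out([
  [[0,0,-1.87,-1.36,0,0,45],[0,0,-3.74,-2.72,0,0,45],[0,-0.1,-5.6,-4.08,0,0,45],[0,-0.2,-7.5,-5.44,0,0,45],[0,-0.3,-9.34,-6.8,0,0,45]],
])

```text
t: 1.65
tcp_pos: [0.5716, -0.1826, 0.3496]
tool_rot: [0.462, 0.535, -0.463, 0.535]
force: [0.7, -1.1, 0.1]
finger_gap: 0.525
```

Emit:
carry_out([
  [[0.2,0.4,-1.78,-1.36,0,0,45],[0.4,0.8,-3.55,-2.72,0,0,45],[0.7,1.2,-5.3,-4.08,0,0,45],[1.0,1.6,-7.1,-5.44,0,0,45],[1.2,1.97,-8.88,-6.8,0,0,45]],
])

```text
t: 2.15
tcp_pos: [0.5886, 0.0439, 0.3188]
tool_rot: [0.285, 0.647, -0.286, 0.647]
force: [0.2, -0.2, 1.5]
finger_gap: 0.524
```

Emit:
carry_out([
  [[0.5,0.9,-1.6,-1.4,0,0,45],[1.3,1.8,-3.2,-2.8,0,0,45],[2.3,2.6,-4.8,-4.2,0,0,45],[3.2,3.3,-6.2,-5.6,0,0,45],[4.0,3.78,-6.9,-6.69,0,0,45]],
])

```text
t: 2.65
tcp_pos: [0.5415, 0.2361, 0.2178]
tool_rot: [0.086, 0.702, -0.087, 0.701]
force: [0.5, -0.4, 0.9]
finger_gap: 0.526
```

```bash
python3 - <<'E'
from plan import *
from look import *
p,r=did([-3.56,-0.17,-2.9,-1.72,0,0.02],[-1.2,-1.68,-9.36,-6.8,0,0],[0,-0.3,-9.34,-6.8,0,0],[1.2,1.97,-8.88,-6.8,0,0],[4.0,3.78,-6.9,-6.69,0,0])
snap("wrist","wrist1")
s=manip.sense(); print(p,s["tcp_pos"],s["q"],s["t"],s["force"],s["finger_gap"]); print(r.as_matrix(),R.from_quat(s["tool_rot"]).as_matrix())
E
```

```text
[0.544 0.233 0.22 ] [0.54  0.238 0.214] [ 0.225  0.502  1.536  0.001  1.111 -1.103] 2.7 [-0.519  0.929 -1.821] 0.5248039207693549
[[ 0.     0.251  0.968]
 [ 0.     0.968 -0.251]
 [-1.     0.     0.   ]] [[-0.007  0.241  0.971]
 [-0.001  0.971 -0.241]
 [-1.    -0.002 -0.007]]
```

View pics/wrist1.png

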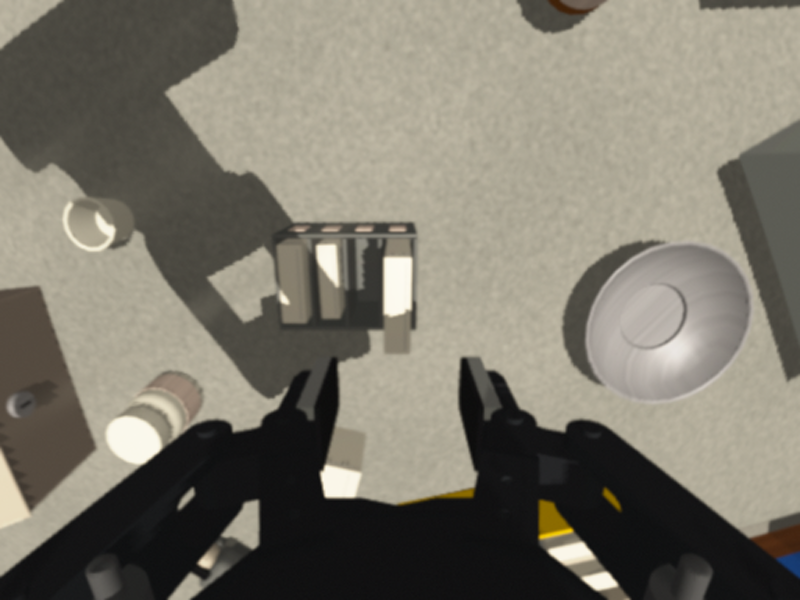

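The wrist view shows the carton at about (398,300), parallel to the jaws and midway between the fingers. Descending.

Emit:
carry_out([
  [[0.5,0,0,0,0,0,45],[1.5,0,0,0,0,0,45],[2.6,0,0,0,0,0,45],[3.4,0,0,0,0,0,45],[3.8,0,0,0,0,0,45]],
])

```text
t: 3.2
tcp_pos: [0.5438, 0.2314, 0.1225]
tool_rot: [0.089, 0.702, -0.091, 0.701]
force: [-0.4, -1.1, -0.2]
finger_gap: 0.531
```

Emit:
carry_out([
  [[0.4,0,0,0,0,0,45],[0.8,0,0,0,0,0,45],[1.1,0,0,0,0,0,45],[1.3,0,0,0,0,0,45],[1.3,0,0,0,0,0,45]],
])

```text
t: 3.7
tcp_pos: [0.5438, 0.2329, 0.0913]
tool_rot: [0.089, 0.701, -0.09, 0.702]
force: [0.4, 0.3, 0.7]
finger_gap: 0.523
```

```bash
python3 - <<'E'
from plan import *
from look import *
p,r=did([3.8,0,0,0,0,0],[1.3,0,0,0,0,0])
snap("wrist","wrist2");snap("side","side2")
s=manip.sense(); print(p,s["tcp_pos"],s["t"],s["force"]);print(R.from_quat(s["tool_rot"]).as_matrix())
E
```

```text
[0.544 0.233 0.093] [0.544 0.233 0.092] 3.8 [0.803 0.207 1.182]
[[ 0.001  0.251  0.968]
 [-0.001  0.968 -0.251]
 [-1.    -0.001  0.002]]
```

View pics/wrist2.png

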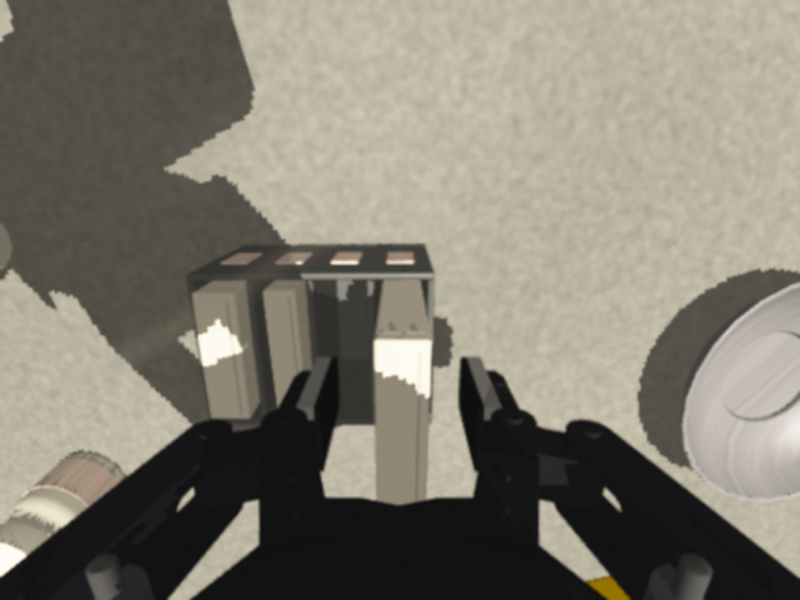

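View pics/side2.png

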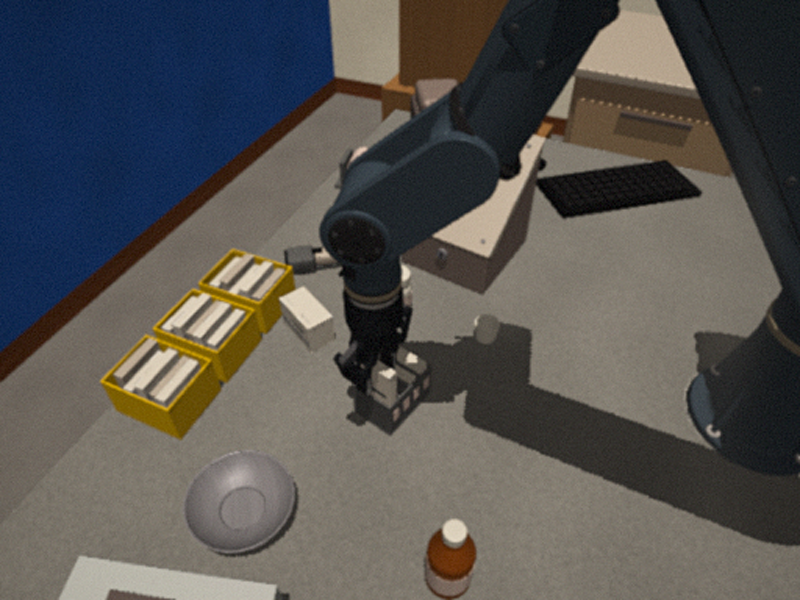

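Wrist view: the carton sits between the fingers (its faces at about x=375 and 432, against finger tips at 338 and 460). Closing now.

Emit:
carry_out([
  [[0,0,0,0,0,0,30],[0,0,0,0,0,0,18],[0,0,0,0,0,0,8],[0,0,0,0,0,0,8],[0,0,0,0,0,0,8]],
], force=45)

```text
t: 4.3
tcp_pos: [0.5446, 0.2332, 0.0923]
tool_rot: [0.089, 0.701, -0.09, 0.702]
force: [0.6, 0.1, 2.7]
finger_gap: 0.186
```

Emit:
carry_out([
  [[-0.3,0,0,0,0,0,8],[-1.0,0,0,0,0,0,8],[-2.2,0,0,0,0,0,8],[-3.6,0,0,0,0,0,8],[-4.6,0,0,0,0,0,8]],
])

```text
t: 4.8
tcp_pos: [0.5442, 0.2331, 0.2089]
tool_rot: [0.089, 0.701, -0.09, 0.702]
force: [0.6, -0.5, -1.0]
finger_gap: 0.183
```

```bash
python3 - <<'E'
from plan import *
from look import *
p,r=did([-4.6,0,0,0,0,0])
snap("wrist","wrist3");snap("side","side3");snap("scene","scene3")
s=manip.sense(); print(p,s["tcp_pos"],s["t"],s["force"],s["finger_gap"]);print(R.from_quat(s["tool_rot"]).as_matrix())
E
```

```text
[0.544 0.233 0.208] [0.545 0.233 0.209] 4.95 [-0.283  0.404 -0.604] 0.18026878589533862
[[ 0.004  0.251  0.968]
 [-0.001  0.968 -0.251]
 [-1.     0.     0.005]]
```

View pics/side3.png

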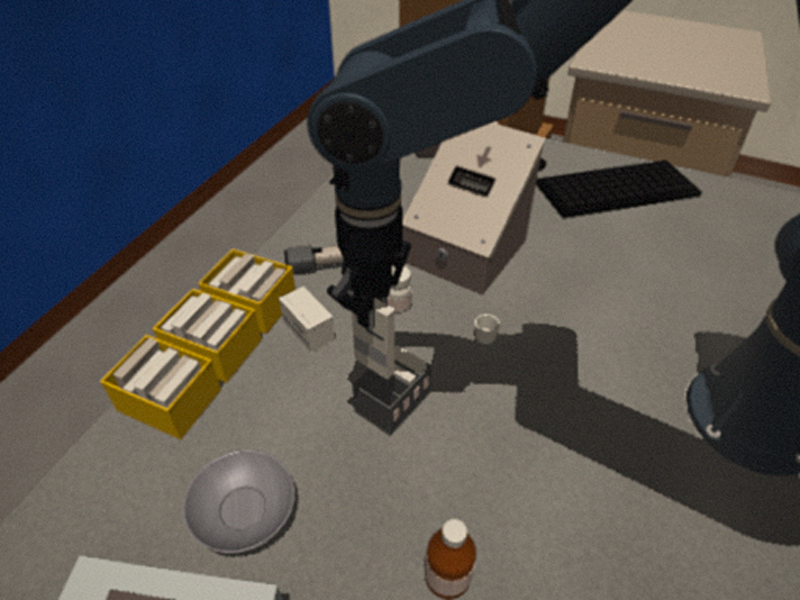

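View pics/wrist3.png

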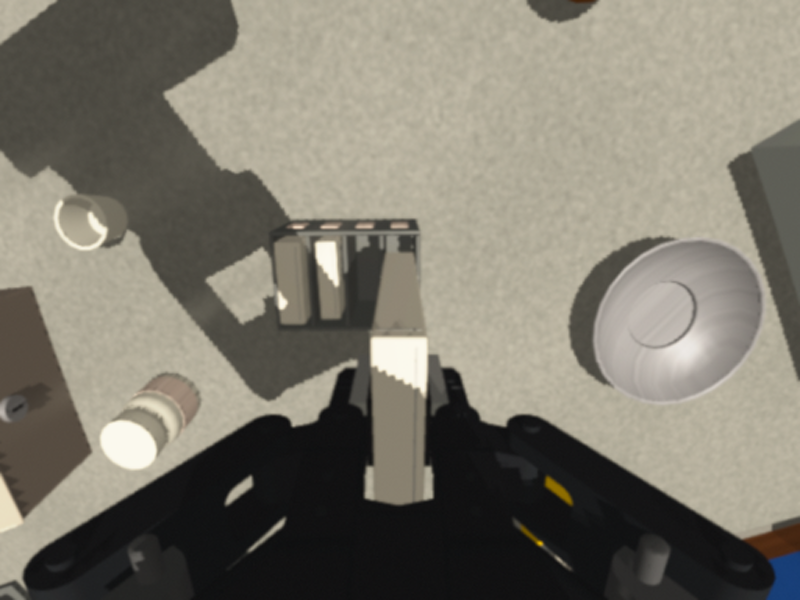

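View pics/scene3.png

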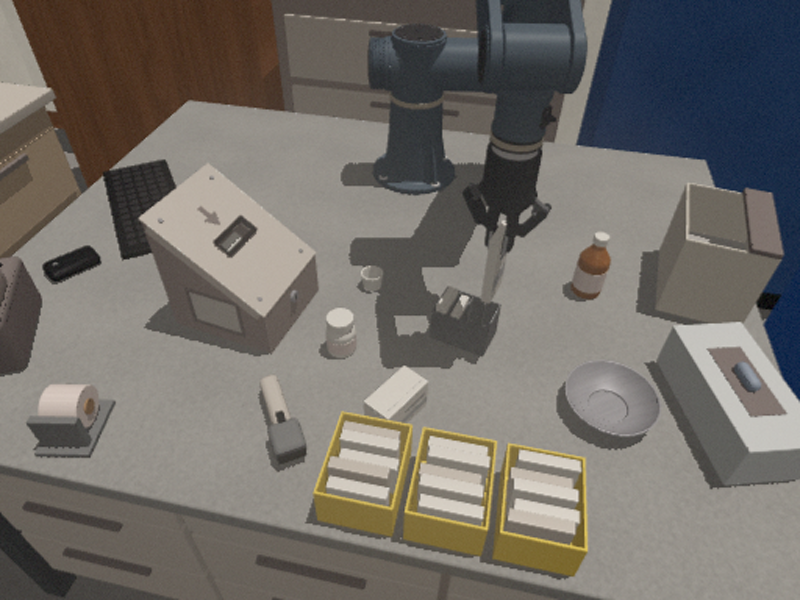

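```bash
python3 - <<'E'
from look import *
crop("wrist3",225,150,285,325,4,"w3");crop("side3",215,185,275,250,9,"s3");crop("scene3",290,130,340,200,9,"c3")
E
```

```text
(no output)
```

View pics/w3.png

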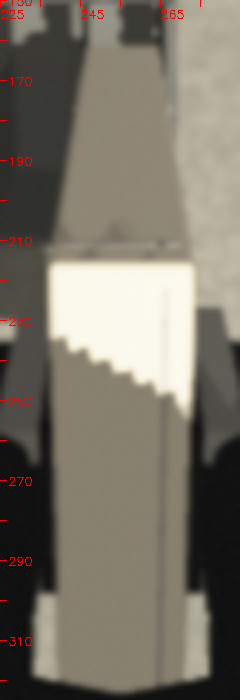

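View pics/s3.png

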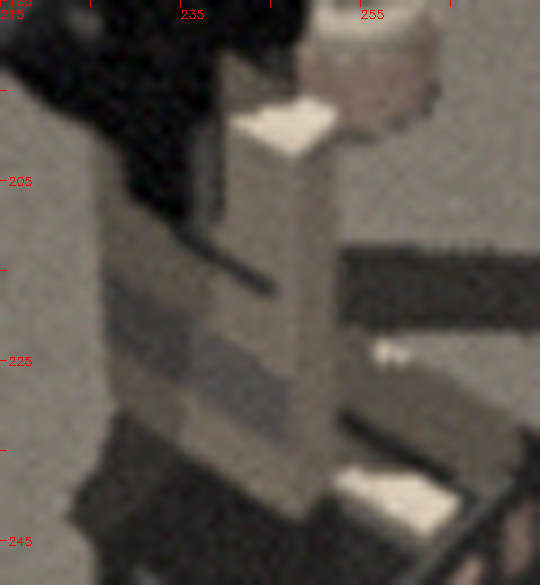

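View pics/c3.png

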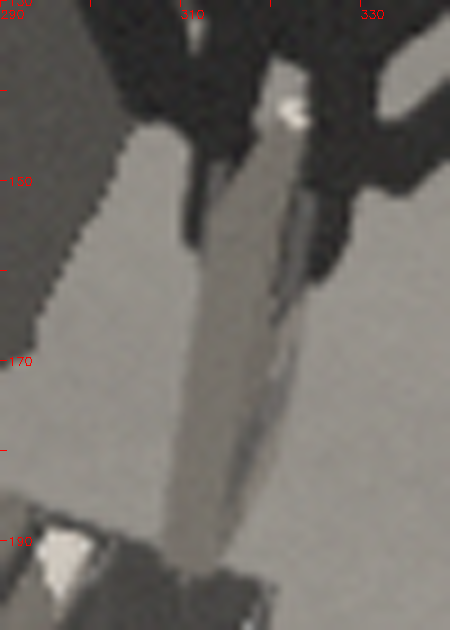

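```bash
python3 - <<'E'
from geo import *
from plan import *
from station import manip
np.set_printoptions(precision=4,suppress=True)
s=manip.sense();p=s["tcp_pos"];r=R.from_quat(s["tool_rot"])
print(p)
zt=p[2]+.0357
for px,z in(((47,260),zt),((194,260),zt),((88,42),zt-.124),((158,44),zt-.124)):
    q=(px[0]/4+225-.4,px[1]/4+150-.4); X=plane("wrist3",q,z); print(X,r.inv().apply(X-p))
f=lambda x,y,k,a,b:(x/k+a-.45,y/k+b-.45)
# bottom corners side: (295,522) x-y+ ; (115,405) x+y+ ; scene: (165,555) x+y-,(215,570) x+y+
for o in ([("side3",f(115,405,9,215,185)),("scene3",f(215,570,9,290,130))],):
    X,e=tri(o);print("x+y+ bottom",X,e,r.inv().apply(X-p))
X=plane("side3",f(295,522,9,215,185),zt-.124);print("x-y+",X,r.inv().apply(X-p))
X=plane("scene3",f(165,555,9,290,130),zt-.124);print("x+y-",X,r.inv().apply(X-p))
E
```

```text
[0.5448 0.2333 0.2085]
[0.5125 0.2323 0.2442] [-0.0358 -0.009  -0.0309]
[0.5164 0.2475 0.2442] [-0.0358  0.0066 -0.0308]
[0.5127 0.2329 0.1202] [ 0.0882 -0.0085 -0.0313]
[0.517  0.2475 0.1202] [ 0.0882  0.0068 -0.0309]
x+y+ bottom [0.5741 0.234  0.1257] 0.00036235128575439396 [0.083  0.008  0.0278]
x-y+ [0.5204 0.2452 0.1202] [ 0.0882  0.0054 -0.027 ]
x+y- [0.5656 0.2198 0.1202] [ 0.0884 -0.0079  0.0231]
```

```bash
cat >> plan.py <<'E'
def ins(d,dy=0.,dx=0.):  # tcp for lead end d above slot face; dy along slot y, dx up slope
    c,n,s,Q=slot(); y=np.cross(n,s)
    return c+n*(d+.088)+y*(.001+dy)+s*dx,Q
E
python3 - <<'E'
from plan import *
from scipy.spatial.transform import Slerp
p,r=load();T,Q=ins(.06)
print(T,np.degrees((r.inv()*Q).magnitude()))
h=Slerp([0,1],R.concatenate([r,Q]))(.5); A=np.array([.556,.06,.30])
print(to(p,r,A,h),to(A,h,T,Q))
E
```

```text
[ 0.568 -0.127  0.286] 35.40534785386989
[-3.693 -6.575  2.212 -0.521 -0.162 -3.498] [ 2.716 -6.735  1.984 -0.521 -0.162 -3.498]
```

Emit:
carry_out([
  [[-1.0,-0.8,0.3,-0.1,0,-0.3,8],[-2.1,-2.1,0.7,-0.2,-0.05,-1.0,8],[-2.9,-3.6,1.2,-0.3,-0.1,-1.8,8],[-3.4,-5.1,1.7,-0.4,-0.13,-2.6,8],[-3.7,-6.6,2.2,-0.52,-0.16,-3.5,8]],
])

```text
t: 5.45
tcp_pos: [0.5553, 0.0581, 0.2992]
tool_rot: [-0.037, 0.704, -0.181, 0.686]
force: [0.2, 0.3, -0.5]
finger_gap: 0.182
```

Emit:
carry_out([
  [[0.5,-1.6,0.5,-0.13,-0.04,-0.9,8],[1.1,-3.2,1.0,-0.26,-0.08,-1.8,8],[1.8,-4.8,1.4,-0.39,-0.12,-2.6,8],[2.4,-6.0,1.8,-0.48,-0.15,-3.2,8],[2.72,-6.74,1.98,-0.52,-0.16,-3.5,8]],
])

```text
t: 5.95
tcp_pos: [0.5655, -0.1295, 0.2827]
tool_rot: [-0.159, 0.691, -0.266, 0.653]
force: [0.6, -0.3, -0.4]
finger_gap: 0.178
```

Emit:
carry_out([
  [[0,0,0,0,0,0,8],[0.4,0,0,0,0,0,8],[0.8,0,0,0,0,0,8],[1.2,0,0,0,0,0,8],[1.2,0,0,0,0,0,8]],
])

```text
t: 6.45
tcp_pos: [0.5632, -0.1447, 0.2598]
tool_rot: [-0.159, 0.69, -0.266, 0.654]
force: [-0.1, 0.3, 0.8]
finger_gap: 0.185
```

```bash
python3 - <<'E'
from plan import *
from look import *
p,r=did([-3.7,-6.6,2.2,-.52,-.16,-3.5],[2.72,-6.74,1.98,-.52,-.16,-3.5],[1.2,0,0,0,0,0])
for n in("wrist","side","scene"): snap(n,n+"4")
s=manip.sense(); print(p,s["tcp_pos"],s["t"],s["force"],s["finger_gap"],s["q"]);T,Q=ins(.03);print(to(s["tcp_pos"],R.from_quat(s["tool_rot"]),T,Q),to(p,r,T,Q))
crop("side4",250,70,355,185,5,"s4");crop("scene4",105,90,205,190,6,"c4")
E
```

```text
[ 0.564 -0.145  0.262] [ 0.565 -0.145  0.262] 6.6 [ 0.136  0.627 -0.06 ] 0.1808707047220457 [-0.148  0.511  1.542 -0.669  1.187 -1.269]
[-0.006  0.006  0.008 -0.004  0.007  0.02 ] [-0.013  0.027  0.021 -0.001 -0.004  0.003]
```

View pics/s4.png

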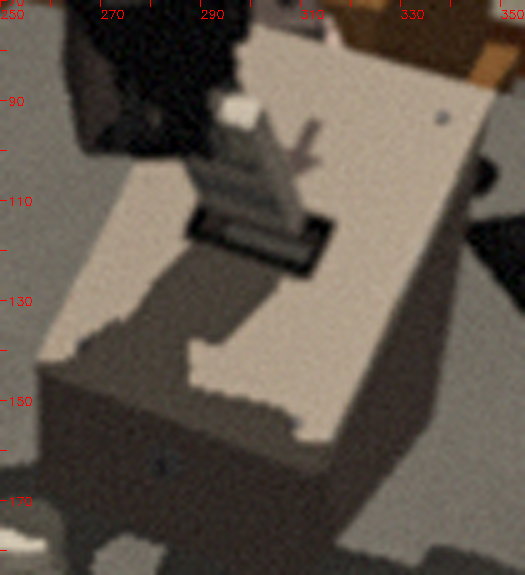

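View pics/c4.png

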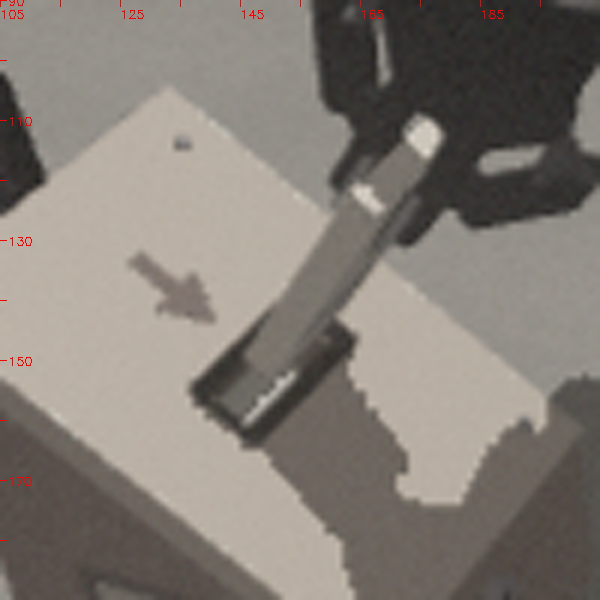

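View pics/wrist4.png

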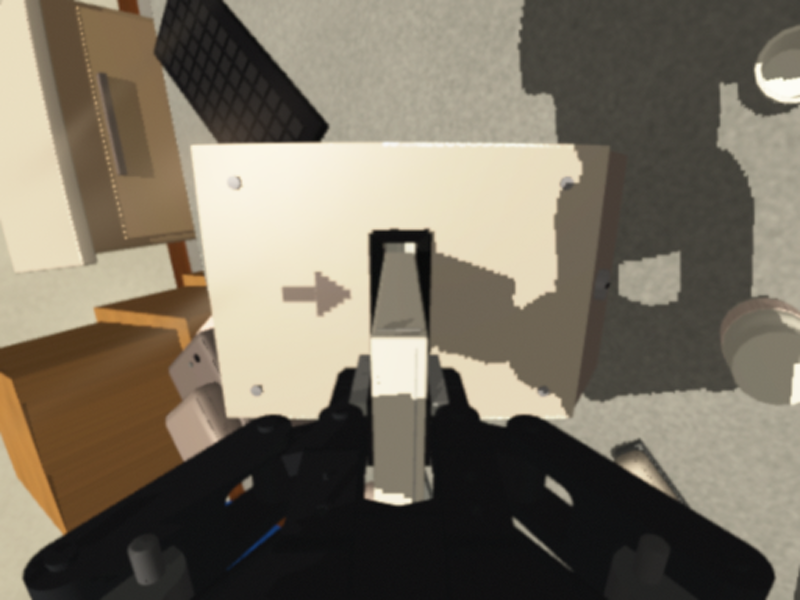

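```bash
python3 - <<'E'
from look import *
crop("wrist4",225,140,290,225,8,"w4")
E
```

```text
(no output)
```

View pics/w4.png

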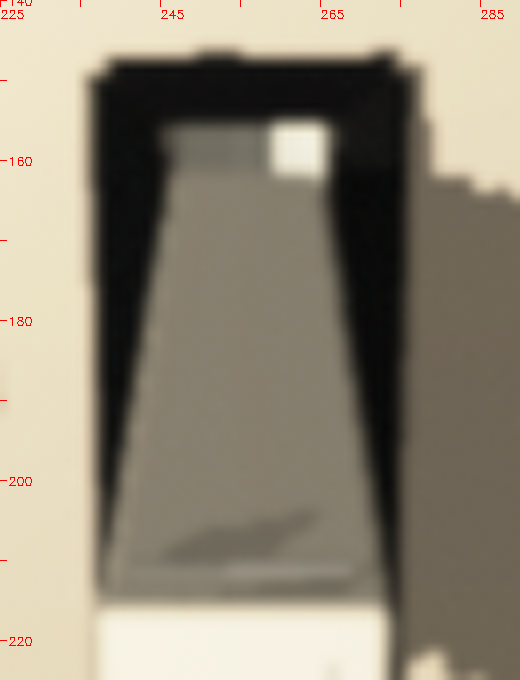

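```bash
python3 - <<'E'
from geo import *
from plan import *
np.set_printoptions(precision=4,suppress=True)
from station import manip
s=manip.sense();p=s["tcp_pos"];r=R.from_quat(s["tool_rot"])
def on(px,x):
    c,d=ray("wrist4",(px[0]/8+225-.44,px[1]/8+140-.44)); c=r.inv().apply(c-p);d=r.inv().apply(d); return c+d*(x-c[0])/d[0]
for n,px,x in(("end L",(169,175),.088),("end R",(328,178),.088),("bez TL",(92,75),.111),("bez TR",(414,70),.111),("bezT mid",(250,62),.111),("bez L",(97,300),.111),("bez R",(405,300),.111),("flapTL",(163,122),.147),("flapTR",(330,122),.147)): print(n,on(px,x))
E
```

```text
end L [ 0.088  -0.0074 -0.0317]
end R [ 0.088   0.0097 -0.0314]
bez TL [ 0.111  -0.0171 -0.0392]
bez TR [ 0.111   0.0205 -0.0398]
bezT mid [ 0.111   0.0013 -0.0407]
bez L [ 0.111  -0.017  -0.0121]
bez R [ 0.111   0.0201 -0.0121]
flapTL [ 0.147  -0.0102 -0.0278]
flapTR [ 0.147   0.0123 -0.0278]
```

Seen from the wrist, the carton's end (native x 246–266) sits centrally over the bezel (236–276), within about 0.5 mm across and 1 mm along. I'll make a small correction and insert.

Emit:
carry_out([
  [[0,0.02,0.03,0,0,0,8],[0.3,0.02,0.03,0,0,0,8],[0.6,0.02,0.03,0,0,0,8],[0.9,0.02,0.03,0,0,0,8],[1.2,0.02,0.03,0,0,0,8]],
])

```text
t: 7.1
tcp_pos: [0.5621, -0.1619, 0.2359]
tool_rot: [-0.159, 0.689, -0.267, 0.655]
force: [-0.3, 0.6, -0.9]
finger_gap: 0.181
```

Emit:
carry_out([
  [[0.2,0,0,0,0,0,8],[0.4,0,0,0,0,0,8],[0.6,0,0,0,0,0,8],[0.8,0,0,0,0,0,8],[0.8,0,0,0,0,0,8]],
])

```text
t: 7.6
tcp_pos: [0.5602, -0.1731, 0.2197]
tool_rot: [-0.159, 0.689, -0.267, 0.655]
force: [-0.4, 0.4, -0.3]
finger_gap: 0.183
```

```bash
python3 - <<'E'
from plan import *
from look import *
p,r=did([1.2,.02,.03,0,0,0],[.8,0,0,0,0,0])
for n in("wrist",): snap(n,n+"5")
s=manip.sense(); rr=R.from_quat(s["tool_rot"]);print(rr.inv().apply(s["tcp_pos"]-p),s["t"],rr.inv().apply(s["force"]),s["finger_gap"])
E
```

```text
[0. 0. 0.] 7.65 [0.497 1.298 1.019] 0.17889396872388627
```

View pics/wrist5.png

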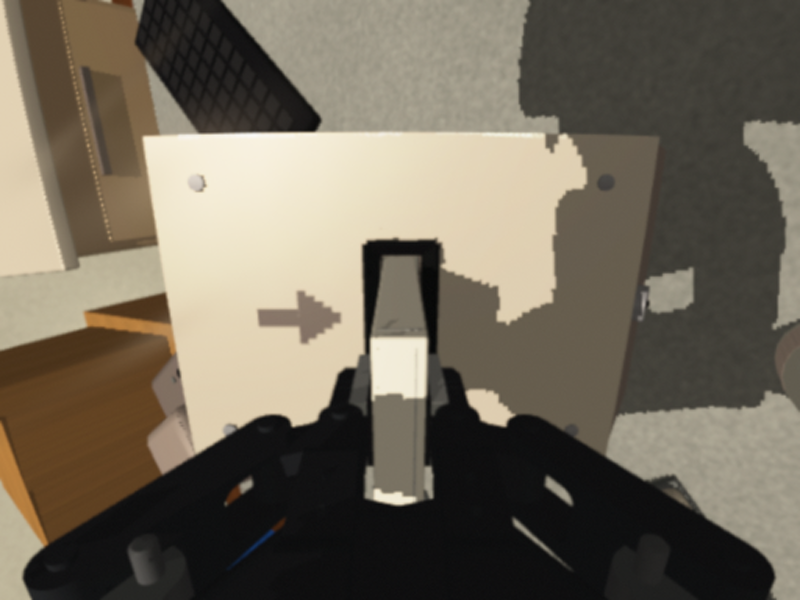

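The carton has entered the throat by about 20 mm, with no side load and centred at about (400,260). Next I'll push through the flap.

Emit:
carry_out([
  [[0.2,0,0,0,0,0,8],[0.4,0,0,0,0,0,8],[0.6,0,0,0,0,0,8],[0.8,0,0,0,0,0,8],[1.0,0,0,0,0,0,8]],
])

```text
t: 8.15
tcp_pos: [0.5581, -0.1873, 0.1993]
tool_rot: [-0.159, 0.689, -0.266, 0.655]
force: [-0.3, -0.9, -0.9]
finger_gap: 0.186
```

Emit:
carry_out([
  [[0.3,0,0,0,0,0,8],[0.6,0,0,0,0,0,8],[0.9,0,0,0,0,0,8],[1.15,0,0,0,0,0,8],[1.15,0,0,0,0,0,8]],
])

```text
t: 8.65
tcp_pos: [0.555, -0.2038, 0.1753]
tool_rot: [-0.158, 0.69, -0.267, 0.654]
force: [-0.2, -0.6, -0.8]
finger_gap: 0.182
```

```bash
python3 - <<'E'
from plan import *
from look import *
p,r=did([1.0,0,0,0,0,0],[1.15,0,0,0,0,0])
for n in("wrist","side","scene"): snap(n,n+"6")
s=manip.sense(); rr=R.from_quat(s["tool_rot"]);print(rr.inv().apply(s["tcp_pos"]-p),s["t"],rr.inv().apply(s["force"]),s["finger_gap"])
c,n,ss,Q=slot();print(n@(s["tcp_pos"]-c))
crop("side6",250,70,355,185,5,"s6");
E
```

```text
[0. 0. 0.] 8.8 [0.24  0.308 0.7  ] 0.18397811566218814
0.013908998656684591
```

View pics/wrist6.png

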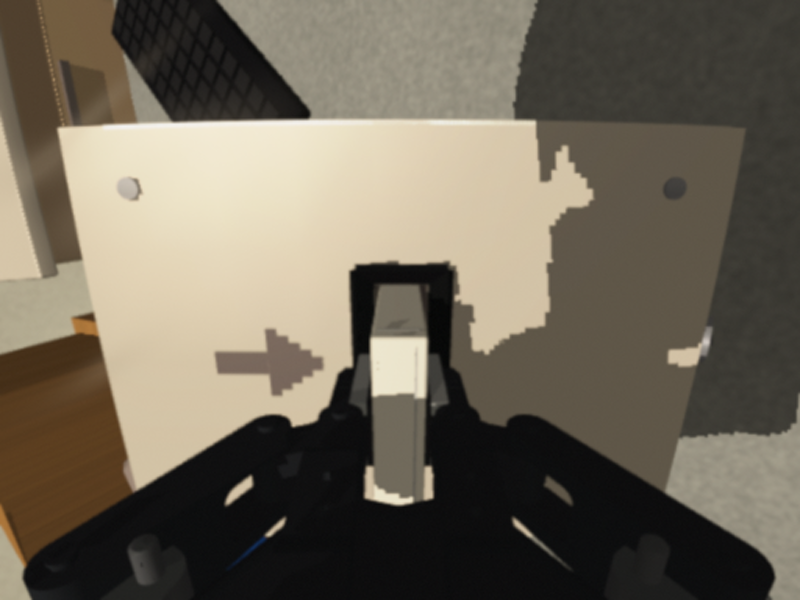

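View pics/s6.png

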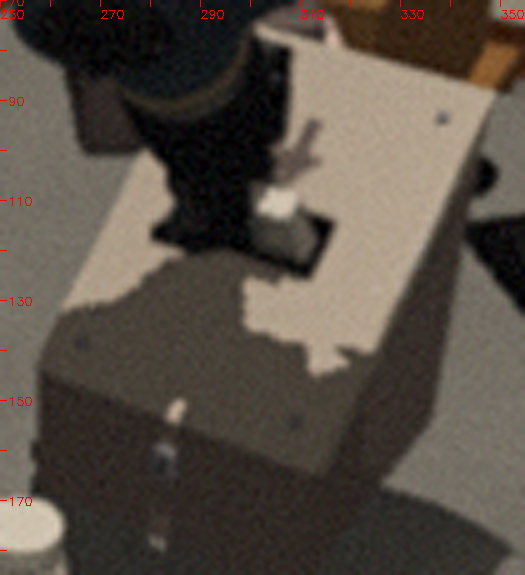

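The wrist view shows the carton's top at y≈335 and only a short piece above the bezel, so its end is about 45 mm past the flap. Release.

Emit:
carry_out([
  [[0,0,0,0,0,0,45],[0,0,0,0,0,0,45],[0,0,0,0,0,0,45],[0,0,0,0,0,0,45],[0,0,0,0,0,0,45]],
])

```text
t: 9.3
tcp_pos: [0.5557, -0.2033, 0.1765]
tool_rot: [-0.159, 0.689, -0.267, 0.655]
force: [0.4, 0.7, 0.2]
finger_gap: 0.523
```

```bash
python3 - <<'E'
from plan import *
from look import *
for n in("wrist","scene"): snap(n,n+"7")
s=manip.sense(); print(s["t"],s["force"],s["finger_gap"])
crop("scene7",85,100,210,230,4,"c7")
E
```

```text
9.4 [-0.475 -0.67  -0.128] 0.5235802774506908
```

View pics/wrist7.png

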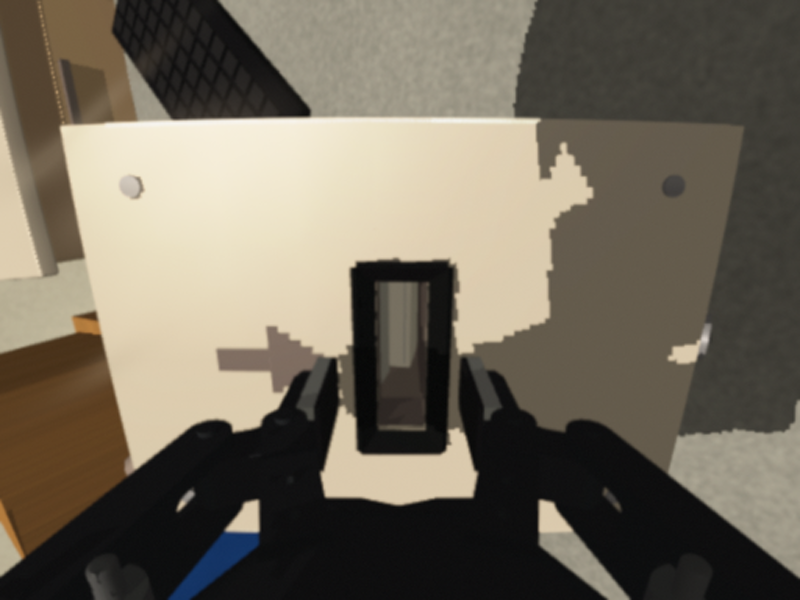

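View pics/c7.png

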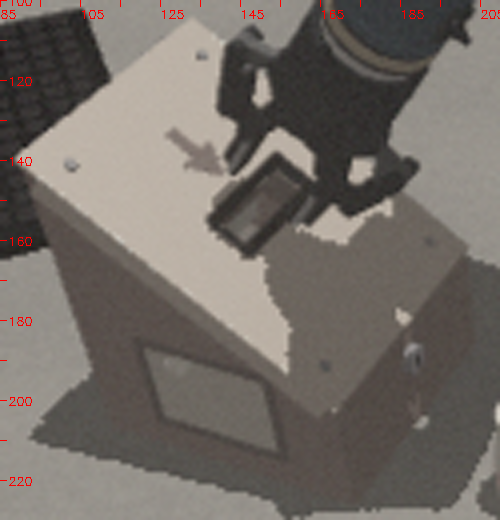

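The carton is gone from between the fingers, and the throat at (402,350) looks clear or the flap has shut. I'll back off and check.

Emit:
carry_out([
  [[-0.4,0,0,0,0,0,45],[-1.2,0,0,0,0,0,45],[-2.4,0,0,0,0,0,45],[-3.6,0,0,0,0,0,45],[-4.6,0,0,0,0,0,45]],
])

```text
t: 9.9
tcp_pos: [0.5666, -0.1369, 0.2724]
tool_rot: [-0.159, 0.688, -0.266, 0.656]
force: [0.5, -0.2, -0.4]
finger_gap: 0.527
```

Emit:
carry_out([
  [[0,0,0,0,0,0,45],[0,0,0,0,0,0,45],[0,0,0,0,0,0,45],[0,0,0,0,0,0,45],[0,0,0,0,0,0,45]],
])

```text
t: 10.4
tcp_pos: [0.5656, -0.1386, 0.2693]
tool_rot: [-0.158, 0.69, -0.267, 0.654]
force: [-0.5, 0.2, 0.5]
finger_gap: 0.527
```

```bash
python3 - <<'E'
from plan import *
from look import *
for n in("wrist","scene","side"): snap(n,n+"8")
s=manip.sense(); print(s["t"],s["force"],s["finger_gap"],s["tcp_pos"])
crop("scene8",85,100,210,230,5,"c8");crop("wrist8",215,140,305,240,7,"w8")
a=pickle.load(open("pics/scene0.pkl","rb"))["image"];b=pickle.load(open("pics/scene8.pkl","rb"))["image"]
E
```

```text
10.55 [-0.188 -0.462  0.164] 0.5252784229202422 [ 0.566 -0.138  0.27 ]
```

View pics/w8.png

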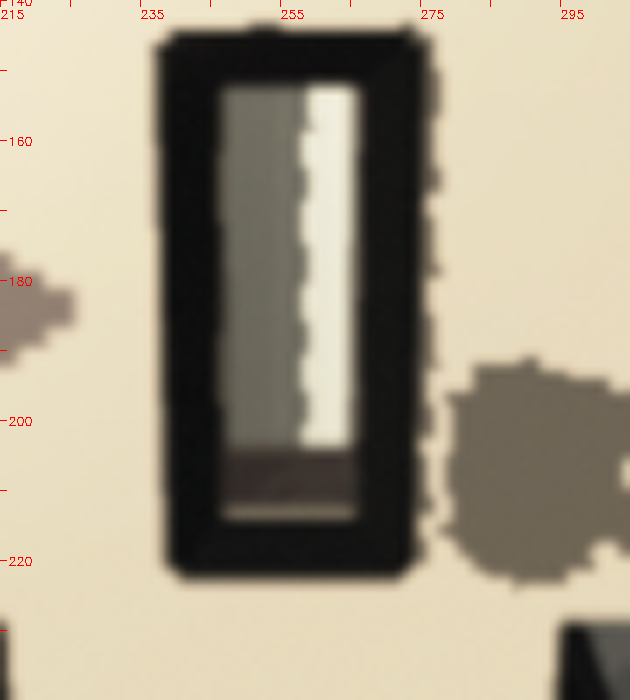

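View pics/c8.png

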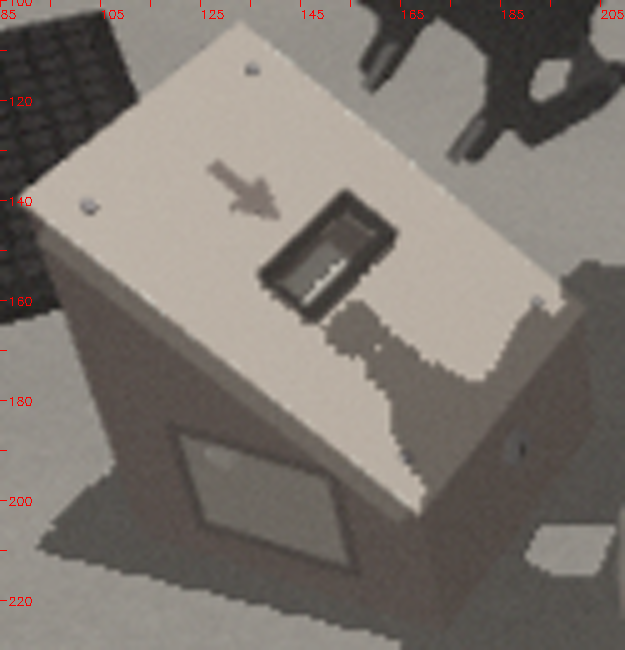

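View pics/scene8.png

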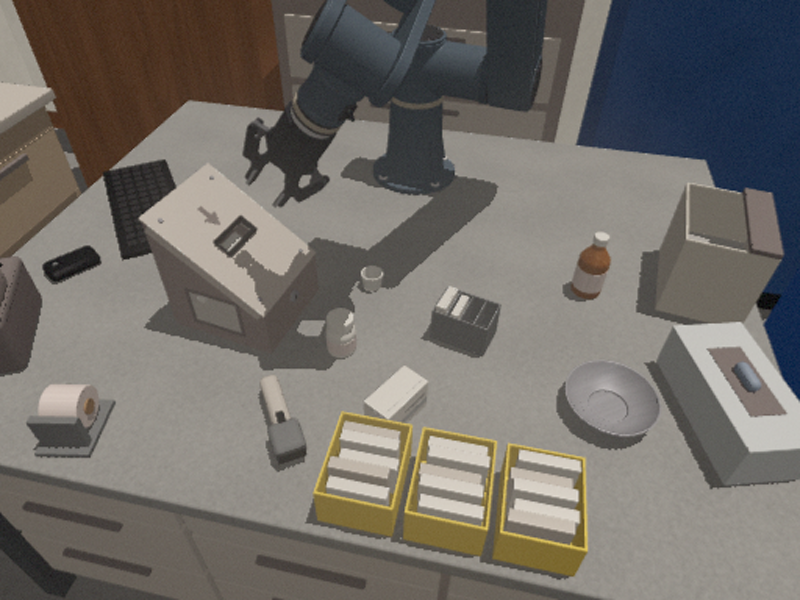

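View pics/side8.png

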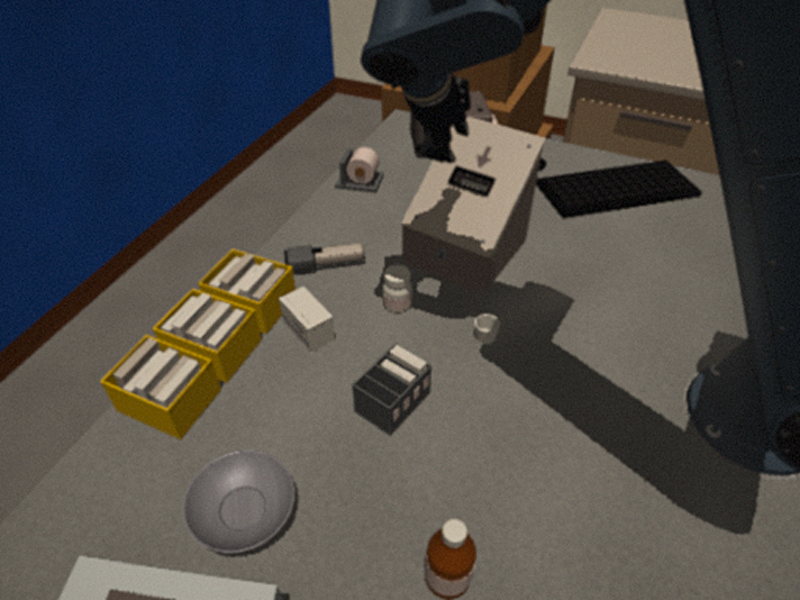

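The flap is shut, the throat is empty and every bystander is in place. As a last check I'll compare the window before and after, to see how the carton lies.

```bash
python3 - <<'E'
from look import *
def g(t):
    im=np.array(pickle.load(open(f"pics/{t}.pkl","rb"))["image"])[180:220,115:162,::-1].astype(float)
    im=np.clip((im-60)*2.2,0,255).astype(np.uint8); return cv2.resize(im,None,fx=8,fy=8,interpolation=cv2.INTER_CUBIC)
cv2.imwrite("pics/win.png",np.hstack([g("scene0"),g("scene8")]))
E
```

```text
(no output)
```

View pics/win.png

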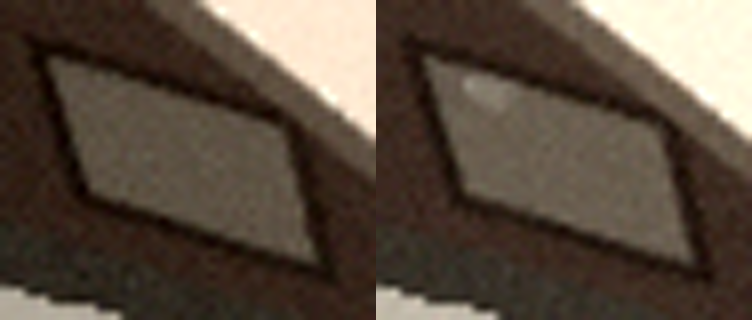

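```bash
python3 - <<'E'
from geo import *
from plan import *
c,d=ray("scene8",(115+114/8-.44,180+95/8-.44))
y=np.radians(-99.16);M=np.array([[np.cos(y),np.sin(y),0],[-np.sin(y),np.cos(y),0],[0,0,1]])
c=M@(c-np.array([.553,-.211,0]));d=M@d
for yy in(.09,.06,.03,0,-.03): print(c+d*(yy-c[1])/d[1])
E
```

```text
[0.023 0.09  0.086]
[0.054 0.06  0.048]
[0.085 0.03  0.011]
[ 0.115  0.    -0.026]
[ 0.146 -0.03  -0.063]
```

The window now shows a new light patch at native (129,192). Its ray meets the carton's likely side plane close to the bin floor (x≈0.085, z≈0.01 m in the bin frame). I'll check that it is still, then hand in.

Emit:
carry_out([
  [[-0.4,0,0,0,0,0,45],[-0.4,0,0,0,0,0,45],[-0.4,0,0,0,0,0,45],[-0.4,0,0,0,0,0,45],[-0.4,0,0,0,0,0,45]],
])

```text
t: 11.05
tcp_pos: [0.567, -0.1324, 0.2786]
tool_rot: [-0.159, 0.689, -0.266, 0.655]
force: [-0.1, -0.4, 0.5]
finger_gap: 0.524
```

```bash
python3 - <<'E'
from look import *
snap("scene","scene9")
a,b=[np.array(pickle.load(open(f"pics/{t}.pkl","rb"))["image"]).astype(float)[182:215,118:158].mean(2) for t in("scene8","scene9")]
print(np.abs(cv2.GaussianBlur(a-b,(5,5),0)).max())
s=manip.sense();print(s["t"],s["force"],np.abs(s["qd"]).max())
print(manip.sign_off())
E
```

```text
2.2864583333333313
11.1 [ 1.16713577  0.26106208 -0.0757453 ] 0.0018718521762483016
the job is handed in; nothing more can be done
None
```

I posted the tall carton through the returns-bin slot and handed the job in at about 11 s. No verdict came back.

- **Insertion:** I lifted the carton from its end pocket, tilted it 35°, centred it over the slot using the wrist picture, and pushed its end about 45 mm past the flap. On release it slid in. Wrist force readings stayed within about 3 N.
- **Last checks:** The flap is shut, the throat is empty and the rack pocket is empty. All bystanders look unmoved by eye in both views, though I did not measure them. The gripper hangs clear, touching nothing.
- **Carton in the bin:** I could not see the whole carton. Something new shows in the bin window near floor level, and two pictures 0.5 s apart show no motion there. Its exact resting height was inferred, not measured. None of the checks disagreed.

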